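# Shift the bench shaker into its fast range through the H gate

## Robot

A 7-joint arm with a two-finger parallel gripper is mounted at the origin on a cart in front of the work surface, level with it; the furniture and walls round the work are solid. World frame = base frame: x ahead of the robot, y to its left, z up, the work surface at z = 0. Lengths are in m, angles in rad, forces in N, time in s.
With the tool pointing down it reaches from about 0.425 to 0.925 m from the base axis. Payload 6.8 kg.
Tool frame: the origin (TCP) lies where the fingers leave the gripper's body, on its centre line; the fingertips stand 73 mm ahead of it and the grasp point (between the pads) lies 54 mm ahead of it; z points along the fingers, y is the line along which they close (so a half turn about z gives the same grasp; the last joint's range is limited). The gripper opens to 85 mm and grips with 20 to 120 N. Pads are 22 mm wide; open, the fingers measure 114 mm over their backs; the gripper's body (76 mm by 85 mm) begins 54 mm behind the grasp point. The pads swing forward as they close: fully open they stand 13 mm farther back than shut.
Start: joints at [-1.452, 0.477, 0.022, 1.555, -0.011, 1.109, -0.083], TCP at [0.152, 0.658, 0.304] pointing down, gripper open.
Joint ranges: [-2.96, 2.96], [-0.34, 2.1], [-1.41, 1.46], [0.24, 2.44], [-1.37, 4.51], [0.17, 1.92], [-2.96, 2.96]. Speed limits (rad/s): [2.39, 2.39, 3.14, 3.14, 3.14, 3.14, 3.14].

## Interface

Orientations are given as a rotation vector (axis times angle).
In Python, from bench import r gives the robot as it stands.
- The arm moves only by the tool send_path, called after "Request:" as name(argument=value, ...), one argument or row to a line, values as JSON. Schema: {"type":"object","properties":{"motion":{"type":"array","items":{"type":"array","prefixItems":[{"type":"array","items":{"type":"number"},"minItems":3,"maxItems":3},{"type":"array","items":{"type":"number"},"minItems":3,"maxItems":3}],"minItems":2,"maxItems":2},"minItems":1,"maxItems":5},"aperture":{"type":"number"},"grip_force":{"type":"number"},"only":{"type":"string"},"quiet":{"type":"boolean"},"lines":{"type":"string"}},"required":["motion"],"additionalProperties":false}. motion is a list of rows, 1 to 5 of them, each written [[dx, dy, dz], [rx, ry, rz]]: dx, dy, dz in fractions of the full range, 1 being 0.2 m, then a rotation vector rx, ry, rz in shares of pi rad (1.0 is pi rad); each row is the pose to reach, as a shift and turn from the pose commanded when the call began, along the tool's axes at that moment; what a row does not reach only later rows make up. A row lasts 1/10 s, in which the tool goes at most 0.05 m and 0.15 rad, less where a joint would pass 70% of its speed; a pose out of reach is approached as far as the arm can. aperture is the finger opening in m, set as the call begins (left out keeps the last). The fingers move at their own pace and stop on an object; grip_force is the grip in N (left out, the last holds). Time passes only in rows, so rows that do not move let the fingers close. The tool returns the time, the measured TCP pose, the force, the opening and the grip force at its end. only (a regular expression) keeps the lines of the reply that match it, lines (a string "A,B") keeps lines A to B, and quiet returns only ok. Input that does not fit is refused with a message, and nothing moves.
- r.get_obs(): the state, without advancing time (a new reading comes with each control period).
- r.grab_frame(name): name is "scene" or "side" or "wrist"; returns (picture, depth): 384x512x3 uint8, blue, green, red; 384x512 float32, m along the optical axis (not along the pixel's ray), 0 where there is no reading.
- r.camera_info(name): a dict with "camera_matrix" (3x3 intrinsics, pixels), "R" (3x3) and "t" (3): a world point X has camera coordinates R X + t. Camera axes: x right, y down, z forward; pixel columns grow to the right and rows downward; lengths in m; the calibration is good to about 2 mm. A picture is of the moment at which its call begins: read the wrist's pose just before it. camera_info takes no time and is no camera call; for the wrist camera it gives the pose at the moment of the call.
- r.hand_in(): hands the job in; it is judged then, once.
The state is a dict: "clock": time; "joints": joint angles; "qvel": joint speeds; "tau": joint torques, N m; "tcp_pos": TCP position; "orientation": TCP orientation; "contact_force": force on the tool from outside, world axes, zero at the start; "moment": the same for the moment, N m; "grip_width": finger opening in m; "gripper_force": force on a finger pad.
Only numpy, scipy, OpenCV 4.12 (cv2) and the standard library are available. Lean on these libraries where they do the work, as an engineer would, in place of code of your own. Each camera call takes 0.05 s, during which the arm holds its last target. There are 200 camera calls.

## Task

One of the two bench shakers has a ball-headed shift lever in an H-shaped gate; the lever now stands somewhere in the left-hand slot (left and right as seen from the machine's front, where the rocker switch is). Put it in gear: bring it to the neutral cross slot, across to the right, then forward, toward the platform at the back, as far as it goes in the right-hand slot, and let go. Leave the other shaker's lever, in its straight slot, as it is.

Things in the scene. Friction and masses are not known exactly. Their poses are not given: they have to be found in the camera images.
- gear_shaker: fixed white bench shaker with the H gate, 300 (x) x 200 (y) x 100 mm high; origin: centre of its underside, on the bench. Its front (rocker switch, vents) faces -x and the robot; +x is forward, +y left, -y right. Gate plate on the front of the deck; on the rear (x +37 to +143 mm) a platform with a white vial rack, rack top 148 mm up. The lever's pivot is at (-75, 0, 13) mm in this frame.
- gear_gate (a point): middle of the H on the top face of the aluminium gate plate, 116 x 116 mm, 106 mm above the bench; axes as the shaker's. Knob centre upright: (0, 0, 72) mm here, middle of neutral. The knob can run along y in neutral (x = 0, play 9 mm each way) to slots at y = +40 and -40 mm (play 9 mm each way), and in these along x to stops near x = -42 and +42 mm. Gate corners are rounded.
- gear_knob (a point): centre of the black ball knob, 36 mm in diameter, on the H-gate lever's 10 mm shaft, 60 mm or more above the plate with free room round it. It travels on a sphere of 165 mm radius about the pivot, which lies 93 mm below gear_gate; its frame tilts with the lever. Light friction, 1 to 2 N at the knob, holds the lever where it is left; no detents or springs.
- plain_knob (a point): centre of the same sort of black ball knob on the neighbouring shaker, an identical machine except that its gate plate has one straight slot and its platform carries two petri dishes; not to be moved

How it is judged:
On the way:
1. the lever has crossed through neutral toward the right: knob more than 20 mm right of the middle, still within 20 mm of the neutral line (y of gear_knob in the frame of gear_gate below -0.02 m and x of gear_knob in the frame of gear_gate between -0.02 and 0.02 m).
At the end, for the whole second after the job is handed in: the H-gate lever's knob stands in the forward end of the right-hand slot, within about 10 mm of its forward stop, and the straight-slot lever's knob is within 15 mm of where it was (x of gear_knob in the frame of gear_gate above 0.032 m and y of gear_knob in the frame of gear_gate below -0.025 m and distance of plain_knob from where it was at the start of the episode below 0.015 m); the robot touches nothing.
It fails at once if the neighbouring shaker's lever was moved by more than 15 mm (distance of plain_knob from where it was at the start of the episode above 0.015 m).
It also fails if it takes over 40 s, if anything falls off the work surface, if the arm or the gripper's body presses on something with over 40 N, if the wrist force passes 120 N, or if a joint passes its speed limit or range.

## Working session

There is one attempt and no reset: what is moved stays moved. The work goes in short steps, Python scripts to look and compute and a tool call to move; the robot and the scene stay as the last step left them, time stands still between calls to the robot, and variables do not carry over. Pictures are saved under pics/ and viewed, at most 10 in all, crops included, and the job is handed in when it is done.

```bash
ls; mkdir -p pics; python3 - <<'E'
from bench import r
import cv2, numpy as np
np.set_printoptions(precision=4,suppress=True)
o=r.get_obs(); print(o['clock'],o['tcp_pos'],o['orientation'])
for n in ("scene","side"):
    p,d=r.grab_frame(n); cv2.imwrite(f"pics/{n}0.png",p); np.save(f"pics/{n}0.npy",d)
    c=r.camera_info(n); print(n,c['camera_matrix'],c['R'],c['t'])
a=cv2.imread("pics/scene0.png")
E
```

```text
bench.py
pics
0.0 [0.1516 0.6573 0.3029] [-0.3554 -3.1213  0.0029]
scene [[347.2486   0.     259.3173]
 [  0.     347.2486 189.364 ]
 [  0.       0.       1.    ]] [[ 0.8085 -0.5884  0.0125]
 [-0.3073 -0.4401 -0.8437]
 [ 0.502   0.6783 -0.5366]] [-0.4391  0.2693  0.6523]
side [[465.8367   0.     253.6674]
 [  0.     465.8367 192.4906]
 [  0.       0.       1.    ]] [[-0.998   0.0605 -0.0201]
 [ 0.0512  0.5724 -0.8184]
 [-0.038  -0.8178 -0.5743]] [0.5303 0.0817 1.0454]
```

View pics/scene0.png

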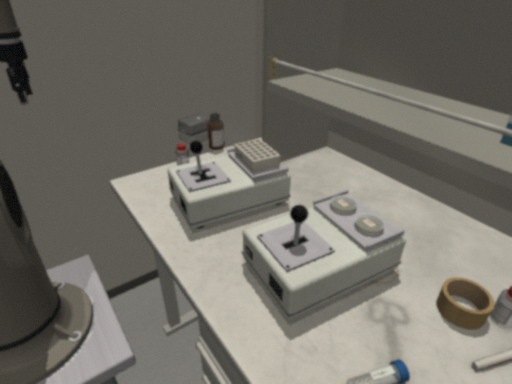

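View pics/side0.png

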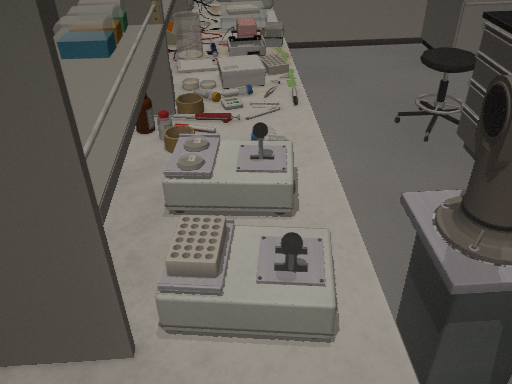

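The H-gate shaker (with the rack) is near in the side view: its knob is at about (291,243) there and about (197,147) in the scene view. I'll enlarge both.

```bash
python3 - <<'E'
import cv2, numpy as np
a=cv2.imread("pics/scene0.png")[125:235,155:305]; b=cv2.imread("pics/side0.png")[205:335,155:345]
a=cv2.resize(a,None,fx=4,fy=4,interpolation=cv2.INTER_CUBIC)[:, :600]; b=cv2.resize(b,None,fx=4,fy=4,interpolation=cv2.INTER_CUBIC)
cv2.imwrite("pics/sc1.png",a); cv2.imwrite("pics/sd1.png",b)
E
```

```text
(no output)
```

View pics/sc1.png

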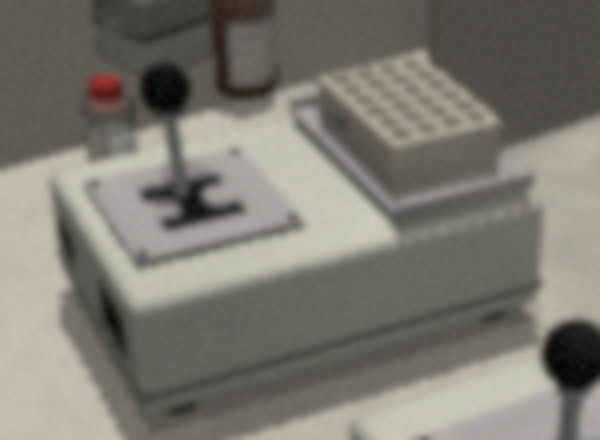

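View pics/sd1.png

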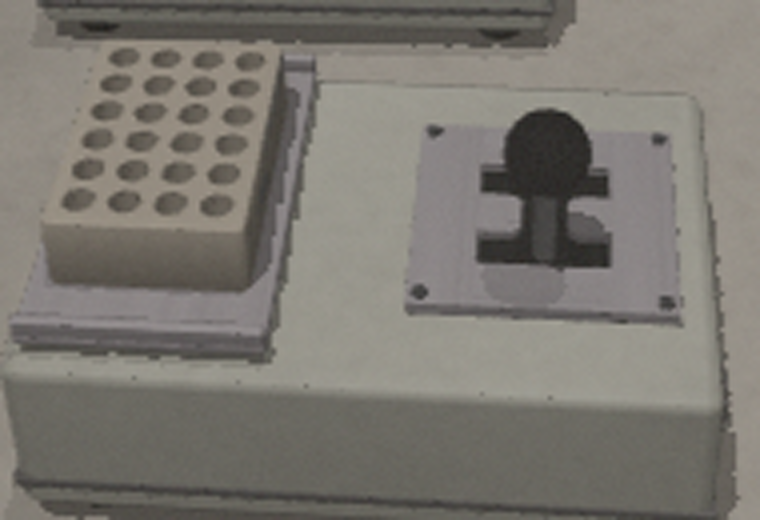

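The crops show the knob and four plate screws. Scene crop: knob (166,89), screws FL (93,187), FR (141,255), RR (292,220), RL (235,154). Side crop: knob (547,153), screws RR (435,131), FR (659,139), RL (419,291), FL (667,302). The lever stands in the left slot, near its middle. Next I'll triangulate.

```bash
cat > h.py <<'E'
import numpy as np, cv2
from scipy.spatial.transform import Rotation as Ro
from bench import r
np.set_printoptions(precision=4,suppress=True)
def P(n):
    c=r.camera_info(n); return c['camera_matrix']@np.c_[c['R'],c['t']]
def tri(a,b,n="scene",m="side"):
    X=cv2.triangulatePoints(P(n),P(m),np.float64(a).T,np.float64(b).T); return (X[:3]/X[3]).T
E
python3 - <<'E'
from h import *
sc=np.array([[166,89],[93,187],[141,255],[292,220],[235,154]])/4+[155,125]
sd=np.array([[547,153],[667,302],[659,139],[435,131],[419,291]])/4+[155,205]
sc-=.375; sd-=.375
X=tri(sc,sd); print(X)
for n,p in(("scene",sc),("side",sd)):
    q=np.c_[X,np.ones(5)]@P(n).T; print(n,(q[:,:2]/q[:,2:]-p).round(2).tolist())
    d=np.load(f"pics/{n}0.npy"); c=r.camera_info(n)
    for (u,v) in p:
        z=d[int(round(v)),int(round(u))]; print(n,z, c['R'].T@(z*np.linalg.solve(c['camera_matrix'],[u,v,1])-c['t']))
g=X[1:].mean(0); ax=(X[3]+X[4]-X[1]-X[2])[:2]; yaw=np.arctan2(ax[1],ax[0])
print("gate",g,"yaw",yaw)
Rz=Ro.from_euler('z',yaw).as_matrix(); k=Rz.T@(X[0]-g); print("knob in gate",k,"radius",np.linalg.norm(k+[0,0,.093]))
o=r.get_obs(); print(Ro.from_rotvec(o['orientation']).as_matrix())
c=r.camera_info("wrist"); print(-c['R'].T@c['t'])
E
```

```text
[[0.4789 0.206  0.1735]
 [0.4281 0.2266 0.1047]
 [0.4139 0.1251 0.1064]
 [0.5171 0.1093 0.1052]
 [0.532  0.2123 0.1052]]
scene [[-0.02, 0.01], [0.47, -0.11], [0.33, -0.09], [0.32, -0.14], [0.24, -0.09]]
scene 0.9245278 [0.4731 0.1936 0.18  ]
scene 0.96656084 [0.4276 0.2288 0.1035]
scene 0.8875356 [0.4131 0.1253 0.1064]
scene 0.92860746 [0.5159 0.1089 0.1053]
scene 1.0061202 [0.5311 0.2119 0.1053]
side [[-0.02, -0.01], [0.44, 0.09], [0.26, 0.06], [0.26, 0.11], [0.23, 0.09]]
side 0.74093217 [0.4809 0.2197 0.1856]
side 0.78117484 [0.4293 0.2282 0.1067]
side 0.8631264 [0.4149 0.1273 0.1086]
side 0.87150276 [0.5178 0.1126 0.1083]
side 0.7848916 [0.5327 0.2167 0.1099]
gate [0.4728 0.1683 0.1054] yaw -0.1441489327139987
knob in gate [0.0006 0.0382 0.0681] radius 0.16561076859945265
[[-0.9744  0.2248 -0.0003]
 [ 0.2248  0.9744 -0.0017]
 [-0.0001 -0.0017 -1.    ]]
[0.0728 0.6755 0.3731]
```

```bash
python3 - <<'E'
from h import *
d=np.load("pics/scene0.npy"); c=r.camera_info("scene")
for n,u,v in (("redcap",182,147),("brown",215,118),("brownmid",216,140),("box",192,124)):
    z=d[v,u]; print(n,z,c['R'].T@(z*np.linalg.solve(c['camera_matrix'],[u,v,1])-c['t']))
o=r.get_obs(); R=Ro.from_rotvec(o['orientation']).as_matrix(); p=np.array(o['tcp_pos'])
k=np.array([.4789,.206,.1735])
print("above, same height",R.T@(np.r_[k[:2],p[2]]-p),"at grasp",R.T@(k+[0,0,.054]-p))
Rt=np.array([[-.9896,.1436,0],[.1436,.9896,0],[0,0,-1]]);print("turn",Ro.from_matrix(R.T@Rt).as_rotvec())
E
```

```text
redcap 1.1488122 [0.5232 0.4091 0.0813]
brown 1.263185 [0.6938 0.4836 0.1219]
brownmid 1.2941754 [0.6859 0.4715 0.0415]
box 1.3117297 [0.639  0.5657 0.084 ]
above, same height [-0.4203 -0.3662  0.0007] at grasp [-0.4203 -0.3661  0.0762]
turn [-0.0017  0.     -0.0826]
```

Units first: shifts go in shares of 0.2 m and turns go in shares of pi rad. So -0.185 m / 0.2 = -0.925, -0.161 m / 0.2 = -0.805.

Request:
send_path(
  motion=[
    [[-0.185,-0.16,0],[0,0,0]],
    [[-0.37,-0.32,0],[0,0,0]],
    [[-0.555,-0.485,0],[0,0,0]],
    [[-0.74,-0.645,0],[0,0,0]],
    [[-0.925,-0.805,0],[0,0,0]],
  ],
  aperture=0.085,
  grip_force=20,
)

```text
clock: 0.6
tcp_pos: [0.2967, 0.4572, 0.3036]
orientation: [-0.355, -3.121, 0.001]
contact_force: [1.7, 1.3, 0.2]
grip_width: 0.0851
gripper_force: 0.0
```

Request:
send_path(
  motion=[
    [[-0.185,-0.16,0],[0,0,0]],
    [[-0.37,-0.32,0],[0,0,0]],
    [[-0.555,-0.485,0],[0,0,0]],
    [[-0.74,-0.645,0],[0,0,0]],
    [[-0.925,-0.805,0],[0,0,0]],
  ],
)

```text
clock: 1.1
tcp_pos: [0.4405, 0.2589, 0.3038]
orientation: [-0.355, -3.121, -0.0]
contact_force: [0.7, 0.7, -0.5]
grip_width: 0.0849
gripper_force: 0.0
```

Request:
send_path(
  motion=[
    [[-0.125,-0.11,0],[0,0,-0.0127]],
    [[-0.25,-0.22,0],[0,0,-0.0264]],
    [[-0.25,-0.22,0],[0,0,-0.0264]],
    [[-0.25,-0.22,0],[0,0,-0.0264]],
  ],
)

```text
clock: 1.5
tcp_pos: [0.4787, 0.2061, 0.3036]
orientation: [-0.229, -3.133, 0.0]
contact_force: [0.3, -0.4, -0.0]
grip_width: 0.0848
gripper_force: 0.0
```

```bash
python3 - <<'E'
from h import *
o=r.get_obs(); R=Ro.from_rotvec(o['orientation']).as_matrix(); p=np.array(o['tcp_pos'])
k=np.array([.4789,.206,.1735]); print(o['clock'],R, p,"to grasp",R.T@(k+[0,0,.054]-p))
a,d=r.grab_frame("wrist"); cv2.imwrite("pics/w1.png",a)
c=r.camera_info("wrist"); q=c['camera_matrix']@(c['R']@k+c['t']); print("knob predicted",q[:2]/q[2])
E
```

```text
1.5 [[-0.9894  0.1455 -0.0007]
 [ 0.1455  0.9894 -0.0002]
 [ 0.0006 -0.0003 -1.    ]] [0.4787 0.2061 0.3036] to grasp [-0.0002 -0.      0.0761]
knob predicted [250.5691 210.9029]
```

View pics/w1.png

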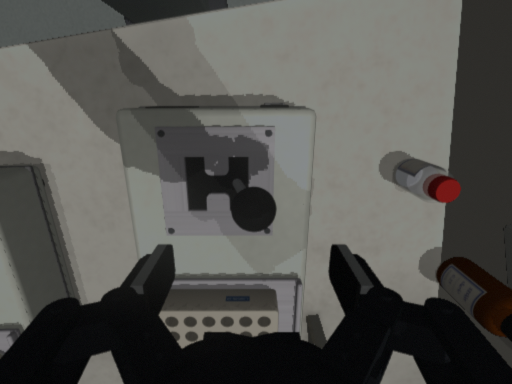

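The wrist view shows the knob at (253,208), within 4 px of my prediction. Its shaft is at the crossbar row of the H (about 184), in the left slot. I'll descend and grip.

Request:
send_path(
  motion=[
    [[0,0,0.15],[0,0,0]],
    [[0,0,0.3],[0,0,0]],
    [[0,0,0.38],[0,0,0]],
    [[0,0,0.38],[0,0,0]],
  ],
)

```text
clock: 1.95
tcp_pos: [0.4765, 0.2076, 0.2256]
orientation: [-0.221, -3.129, 0.004]
contact_force: [0.7, -0.1, 0.4]
grip_width: 0.0849
gripper_force: 0.0
```

Request:
send_path(
  motion=[
    [[0,0,0],[0,0,0]],
    [[0,0,0],[0,0,0]],
    [[0,0,0],[0,0,0]],
    [[0,0,0],[0,0,0]],
    [[0,0,0],[0,0,0]],
  ],
  aperture=0.02,
  grip_force=25,
)

```text
clock: 2.45
tcp_pos: [0.4793, 0.2071, 0.2289]
orientation: [0.225, 3.132, 0.002]
contact_force: [-0.0, 0.9, 5.2]
grip_width: 0.0345
gripper_force: 24.7
```

Request:
send_path(
  motion=[
    [[0,0,0],[0,0,0]],
    [[0,0,0],[0,0,0]],
    [[0,0,0],[0,0,0]],
  ],
)

```text
clock: 2.75
tcp_pos: [0.4794, 0.2072, 0.2289]
orientation: [0.226, 3.132, 0.002]
contact_force: [-0.1, 0.1, 6.4]
grip_width: 0.0341
gripper_force: 24.8
```

```bash
python3 - <<'E'
from h import *
o=r.get_obs(); R=Ro.from_rotvec(o['orientation']).as_matrix(); p=np.array(o['tcp_pos']); g=np.array([.4728,.1683,.106])
Rz=Ro.from_euler('z',-.1441).as_matrix()
k=p+R@[0,0,.054]; print("grasp pt in gate",Rz.T@(k-g), o['contact_force'])
for x,y in((0,.02),(0,0),(0,-.02),(0,-.04),(.02,-.04),(.042,-.04)):
    t=g+Rz@[x,y,np.sqrt(.165**2-x*x-y*y)-.093]; print(x,y,R.T@(t-k))
E
```

```text
grasp pt in gate [0.001  0.0395 0.0689] [-0.0666  0.076   6.3963]
0 0.02 [ 0.001  -0.0195 -0.0019]
0 0 [ 0.001  -0.0395 -0.0031]
0 -0.02 [ 0.001  -0.0595 -0.002 ]
0 -0.04 [ 0.001  -0.0795  0.0017]
0.02 -0.04 [-0.019  -0.0795  0.003 ]
0.042 -0.04 [-0.041  -0.0795  0.0074]
```

Request:
send_path(
  motion=[
    [[0.005,-0.1,-0.01],[0,0,0]],
    [[0.005,-0.2,-0.015],[0,0,0]],
    [[0.005,-0.3,-0.01],[0,0,0]],
    [[0.005,-0.395,0.005],[0,0,0]],
    [[0.005,-0.395,0.005],[0,0,0]],
  ],
)

```text
clock: 3.25
tcp_pos: [0.4668, 0.1268, 0.2275]
orientation: [0.231, 3.132, 0.001]
contact_force: [1.0, -3.1, 7.1]
grip_width: 0.0341
gripper_force: 26.0
```

```bash
python3 - <<'E'
from h import *
o=r.get_obs(); R=Ro.from_rotvec(o['orientation']).as_matrix(); p=np.array(o['tcp_pos']); g=np.array([.4728,.1683,.106])
Rz=Ro.from_euler('z',-.1441).as_matrix()
k=p+R@[0,0,.054]; print("grasp pt in gate",Rz.T@(k-g), o['contact_force'])
a,d=r.grab_frame("side"); cv2.imwrite("pics/sd2.png",cv2.resize(a[195:335,155:345],None,fx=3,fy=3))
E
```

```text
grasp pt in gate [ 0.0001 -0.0419  0.0675] [ 1.0376 -3.0719  7.0689]
```

View pics/sd2.png

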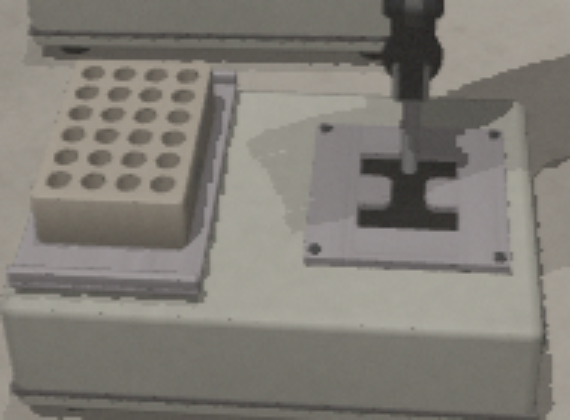

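The lever foot at (408,168) is now in the right-hand slot (the far one in this view), on the neutral line. Now forward.

Scaled: -0.043 m / 0.2 = -0.215, -0.041 m / 0.2 = -0.205.

Request:
send_path(
  motion=[
    [[-0.07,0.005,0.005],[0,0,0]],
    [[-0.14,0.005,0.015],[0,0,0]],
    [[-0.205,0.005,0.03],[0,0,0]],
    [[-0.215,0.005,0.03],[0,0,0]],
    [[-0.215,0.005,0.03],[0,0,0]],
  ],
)

```text
clock: 3.8
tcp_pos: [0.5094, 0.1235, 0.2212]
orientation: [-0.227, -3.132, 0.001]
contact_force: [-1.5, -1.1, 7.1]
grip_width: 0.0347
gripper_force: 26.8
```

```bash
python3 - <<'E'
from h import *
o=r.get_obs(); R=Ro.from_rotvec(o['orientation']).as_matrix(); p=np.array(o['tcp_pos']); g=np.array([.4728,.1683,.106])
Rz=Ro.from_euler('z',-.1441).as_matrix()
k=p+R@[0,0,.054]; print("grasp pt in gate",Rz.T@(k-g), o['contact_force'])
E
```

```text
grasp pt in gate [ 0.0426 -0.0391  0.0612] [-1.5145 -1.0852  7.1087]
```

Request:
send_path(
  motion=[
    [[0,0,0],[0,0,0]],
    [[0,0,0],[0,0,0]],
    [[0,0,0],[0,0,0]],
    [[0,0,0],[0,0,0]],
  ],
  aperture=0.075,
)

```text
clock: 4.2
tcp_pos: [0.5089, 0.1237, 0.2207]
orientation: [-0.225, -3.133, 0.0]
contact_force: [0.2, 0.0, 0.5]
grip_width: 0.0751
gripper_force: 0.0
```

Request:
send_path(
  motion=[
    [[0,0,-0.15],[0,0,0]],
    [[0,0,-0.35],[0,0,0]],
    [[0,0,-0.55],[0,0,0]],
    [[0,0,-0.6],[0,0,0]],
  ],
)

```text
clock: 4.6
tcp_pos: [0.5108, 0.1238, 0.3453]
orientation: [0.226, 3.127, 0.005]
contact_force: [0.4, -0.2, 0.1]
grip_width: 0.0751
gripper_force: 0.0
```

Request:
send_path(
  motion=[
    [[0.25,0,-0.1],[0,0,0]],
    [[0.45,0,-0.15],[0,0,0]],
    [[0.45,0,-0.15],[0,0,0]],
  ],
)

```text
clock: 4.9
tcp_pos: [0.4163, 0.1373, 0.3717]
orientation: [-0.22, -3.133, -0.003]
contact_force: [1.3, -0.7, 0.3]
grip_width: 0.0751
gripper_force: 0.0
```

```bash
python3 - <<'E'
from h import *
a,_=r.grab_frame("side"); b,_=r.grab_frame("scene")
a=cv2.resize(a[110:335,155:345],None,fx=2,fy=2); b=cv2.resize(b[120:270,160:330],None,fx=2.4,fy=2.4)
h=max(len(a),len(b)); f=lambda i:cv2.copyMakeBorder(i,0,h-len(i),0,0,cv2.BORDER_CONSTANT)
cv2.imwrite("pics/end.png",np.hstack([f(a),f(b)])); print(a.shape,b.shape)
E
```

```text
(450, 380, 3) (360, 408, 3)
```

View pics/end.png

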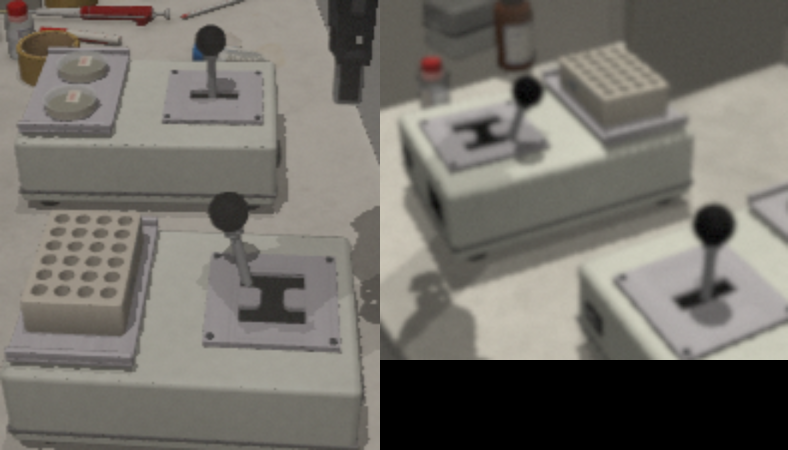

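The lever leans forward in the right-hand slot: knob at side-crop (228,213) and scene-crop (526,92). The neighbouring lever is unchanged. I'll triangulate as a check and hand in if it holds.

```bash
python3 - <<'E'
from h import *
X=tri([[220.6,158.1]],[[268.8,216.3]])[0]; k=Ro.from_euler('z',-.1441).as_matrix().T@(X-[.4728,.1683,.106])
print(k)
if k[0]>.035 and k[1]<-.03: print(r.hand_in())
E
```

```text
[ 0.0411 -0.0386  0.0603]
the job is handed in; nothing more can be done
None
```

The H-gate lever is in gear at the forward end of the right-hand slot: after release its knob measured x = +41 mm, y = −39 mm from the gate centre. The neighbouring lever looked unmoved in the last pictures, the arm was clear, and the job is handed in at about 5 s of the 40 s allowed.

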